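# Load the kiln tray with the bottle vases

## Task

Load the kiln tray with the three long-necked bottle vases: stand each one upright in the middle of the fireclay disc of its size, the large vase on the large disc, the medium on the medium, the small on the small, with its foot wholly on the disc. Set them down gently rather than dropping them and knock no vase or jar over. The two wide-mouthed jars without necks do not belong in the tray: leave them where they stand.

Things in the scene. Friction and masses are not known exactly. Their poses are not given: they have to be found in the camera images.
- vase_large: the large long-necked bottle vase: blue belly, copper foot and neck; 116 mm tall, foot 58 mm across, belly 82 mm across (widest 35 mm up), straight neck 26 mm across from 78 to 110 mm up, lip 36 mm across at the top; about 240 g, can swing in a loose grip. Loose, upright. Origin at the centre of its underside, z up its axis. Grip it by the neck from above, e.g. 98 mm up
- vase_medium: the medium long-necked bottle vase: blue belly, copper foot and neck; 100 mm tall, foot 44 mm across, belly 66 mm across (widest 28 mm up), straight neck 22 mm across from 62 to 94 mm up, lip 30 mm across at the top; about 200 g, can swing in a loose grip. Loose, upright. Origin at the centre of its underside, z up its axis. Grip it by the neck from above, e.g. 82 mm up
- vase_small: the small long-necked bottle vase: blue belly, copper foot and neck; 84 mm tall, foot 30 mm across, belly 50 mm across (widest 21 mm up), straight neck 18 mm across from 46 to 78 mm up, lip 24 mm across at the top; about 110 g, can swing in a loose grip. Loose, upright. Origin at the centre of its underside, z up its axis. Grip it by the neck from above, e.g. 66 mm up
- jar_tall: a jar that does not belong in the tray: same blue and copper, but no neck, wide mouth; 80 mm tall, foot 52 mm, belly 74 mm, mouth 54 mm across. Loose. Origin at the centre of its underside, z up
- jar_low: a smaller jar that does not belong in the tray: no neck, wide mouth; 60 mm tall, foot 44 mm, belly 64 mm, mouth 50 mm across. Loose. Origin at the centre of its underside, z up
- tray: low steel kiln tray, fixed, 345 mm along its x by 125 mm along its y, rim 16 mm high, walls and floor 4 mm thick, wire loops at the ends reach 193 mm from its centre. Origin at the centre of its underside, z up. The three discs lie in it in a row along its x, at about -107, 0 and +107 mm, in any order
- disc_large: the large white fireclay disc, lying fixed in the tray: flat, 82 mm across (24 mm more than the foot of the large vase), 8 mm thick. Origin at the centre of its underside, which lies on the tray's floor 4 mm above the table; so its top is 12 mm above the table. z up
- disc_medium: the medium white fireclay disc, lying fixed in the tray: flat, 68 mm across (24 mm more than the foot of the medium vase), 8 mm thick. Origin at the centre of its underside, which lies on the tray's floor 4 mm above the table; so its top is 12 mm above the table. z up
- disc_small: the small white fireclay disc, lying fixed in the tray: flat, 54 mm across (24 mm more than the foot of the small vase), 8 mm thick. Origin at the centre of its underside, which lies on the tray's floor 4 mm above the table; so its top is 12 mm above the table. z up
Mind the look-alikes: they are no part of the job. What is shaped like the vase_large but purple or red is not meant.

How it is judged:
At the end, for the whole second after the job is handed in: Each vase stands on the disc of its own size, its axis within 12 mm of the disc's centre (foot wholly on the disc), its foot within 3 mm of the disc's top, tilted less than 0.1 rad and at rest; both jars upright and within 30 mm of where they were (horizontal distance between vase_large and disc_large below 0.012 m and z of vase_large in the frame of disc_large between 0.005 and 0.011 m and angle between each of vase_large, vase_medium, vase_small, jar_tall, jar_low's own z axis and vertical below 0.1 rad and linear speed of each of vase_large, vase_medium, vase_small below 0.02 m/s and angular speed of each of vase_large, vase_medium, vase_small below 0.2 rad/s and horizontal distance between vase_medium and disc_medium below 0.012 m and z of vase_medium in the frame of disc_medium between 0.005 and 0.011 m and horizontal distance between vase_small and disc_small below 0.012 m and z of vase_small in the frame of disc_small between 0.005 and 0.011 m and distance of each of jar_tall, jar_low from where it was at the start of the episode below 0.03 m); the robot touches nothing.
It fails at once if a vase is knocked over (tilted more than 1 rad) (angle between any of vase_large, vase_medium, vase_small's own z axis and vertical above 1 rad).
It fails at once if a jar is moved more than 30 mm from its place, or knocked over (distance of any of jar_tall, jar_low from where it was at the start of the episode above 0.03 m or angle between any of jar_tall, jar_low's own z axis and vertical above 1 rad).
It fails at once if a vase is dropped: it moves at more than 0.5 m/s (a fall of about 13 mm) while the fingers do not touch it ((contact force between vase_large and the fingers below 0.05 N and linear speed of vase_large above 0.5 m/s) or (contact force between vase_medium and the fingers below 0.05 N and linear speed of vase_medium above 0.5 m/s) or (contact force between vase_small and the fingers below 0.05 N and linear speed of vase_small above 0.5 m/s)).
It also fails if it takes over 90 s, if anything falls off the work surface, if the arm or the gripper's body presses on something with over 40 N, if the wrist force passes 120 N, or if a joint passes its speed limit or range.

## Robot

A 7-joint arm with a two-finger parallel gripper is mounted at the origin on the work surface. World frame = base frame: x ahead of the robot, y to its left, z up, the work surface at z = 0. Lengths are in m, angles in rad, forces in N, time in s.
With the tool pointing down it reaches from about 0.35 to 0.9 m from the base axis. Payload 8.1 kg.
Tool frame: the origin (TCP) lies at the very end of the fingers, on their centre line; the grasp point (between the pads) lies arm.grip_point_offset behind it (arm.grip_point_offset is the distance from the TCP to the grasp point, in m); z points along the fingers, y is the line along which they close (so a half turn about z gives the same grasp; the last joint's range is limited). The gripper opens to 92 mm and grips with 3 to 60 N. Pads are 19 mm wide; open, the fingers measure 130 mm over their backs; the gripper's body (75 mm by 190 mm) begins 47 mm behind the grasp point.
Start: joints at [1.133, 0.434, 0.025, 1.573, -0.012, 1.134, -0.075], TCP at [0.205, -0.59, 0.227] pointing down, gripper open.
Joint ranges: [-2.62, 2.62], [-0.44, 2.09], [-1.27, 1.32], [0.08, 2.57], [-1.32, 4.46], [0.12, 2], [-2.74, 2.74]. Speed limits (rad/s): [2.22, 2.22, 3.01, 3.01, 3.14, 3.14, 3.14].

## Interface

Orientations are given as a rotation vector (axis times angle).
In Python, from cell import arm gives the robot as it stands. The module is installed in compiled form; this text tells all that it offers.
- The arm moves only by the shell command python3 -m creep 'ROWS' [OPENING] [FORCE]. ROWS is JSON, a list of rows, each a list of 6 numbers: the shift along the tool's x, y, z scaled (see below), then the turn, a rotation vector about the tool's x, y, z scaled (see below). A call has 1 to 20 rows; each row shifts and turns the commanded pose from where the row before left it, along the tool's axes as they then stand; what a row does not reach is not made up. The controller multiplies each number of a shift by 0.4 m and each number of a turn by 120 degrees. A row lasts 1/12 s, in which the tool goes at most 41.7 mm and 7.16 degrees, less where a joint would pass 70% of its speed; a pose out of reach is approached as far as the arm can. A call with a number of a shift or a turn outside -1 to 1 is refused whole. A call with a gripper value outside its range is refused whole. OPENING is the closure, from -1 (fully open) to 1 (shut), set as the call begins (- or left out, the last holds). The fingers move at their own pace and stop on an object; FORCE is the grip in N (left out, the last holds). Time passes only in rows, so rows that do not move let the fingers close. It gives the time, the measured TCP pose, the force, the opening and the grip force at its end, in the units of the state.
- arm.observe(): the state, without advancing time (a new reading comes with each control period).
- arm.get_image(name): name is "scene" or "side" or "wrist"; returns a dict with "frame" (400x640x3 uint8, red, green, blue), "intrinsics" (3x3 intrinsics, pixels), "distortion" ([k1, k2, p1, p2, k3] as OpenCV has them; the pictures are not rectified), "rvec" (rotation vector, rad) and "tvec" (3), from world to camera coordinates, as OpenCV has them; the wrist camera has in their place "mount" (4x4, takes a point from camera to tool coordinates, whose origin is the TCP and whose axes are the flange's). Camera axes: x right, y down, z forward; pixel columns grow to the right and rows downward; lengths in m; the calibration is good to about 2 mm. A picture is of the moment at which its call begins: read the wrist's pose just before it. There is no depth.
- arm.sign_off(): hands the job in; it is judged then, once.
The state is a dict: "clock": time; "joints": joint angles; "dq": joint speeds; "joint_efforts": joint torques, N m; "position": TCP position; "ee_rot": TCP orientation; "force": force on the tool from outside, world axes, zero at the start; "ft_torque": the same for the moment, N m; "width": opening from 0.0 (shut) to 1.0 (fully open); "gripper_force": force on a finger pad.
Only numpy, scipy, OpenCV 4.12 (cv2) and the standard library are available. Lean on these libraries where they do the work, as an engineer would, in place of code of your own. Each camera call takes 0.05 s, during which the arm holds its last target. There are 200 camera calls.

## Working session

There is one attempt and no reset: what is moved stays moved. The work goes in short steps, Python scripts to look and compute and a shell command to move; the robot and the scene stay as the last step left them, time stands still between calls to the robot, and variables do not carry over. Pictures are saved under pics/ and viewed, at most 14 in all, crops included, and the job is handed in when it is done.

```bash
mkdir -p pics
python3 - <<'E'
from cell import arm
import cv2,numpy as np
s=arm.observe();print(s, arm.grip_point_offset)
for n in("scene","side"):
    d=arm.get_image(n);cv2.imwrite(f"pics/{n}0.png",d["frame"][:,:,::-1])
    R=cv2.Rodrigues(np.array(d["rvec"]))[0];print(n,d["intrinsics"],d["distortion"],(-R.T@np.array(d["tvec"]).ravel()))
E
```

```text
{'clock': 0.0, 'joints': array([ 1.13340224,  0.4352327 ,  0.02498536,  1.57408179, -0.01158397,
        1.13400212, -0.07509839]), 'dq': array([ 0.00112804,  0.00051112,  0.00170079,  0.00207913, -0.0022706 ,
        0.0004751 , -0.00053223]), 'joint_efforts': array([-4.69493643e-04, -6.67861319e+01,  9.84351262e-01, -3.14460719e+01,
       -6.07128488e-02,  4.28659958e-02,  9.25015524e-05]), 'position': array([ 0.20512742, -0.58984409,  0.22594501]), 'ee_rot': array([-3.09619733e+00, -5.23074942e-01,  6.63452137e-04]), 'force': array([-0.51687748, -0.30301683,  0.06511599]), 'ft_torque': array([-0.08275169,  0.0407194 , -0.04088411]), 'gripper_force': 0.0, 'width': 1.004011836116979} 0.0188
scene [[502.72899929   0.         318.73986687]
 [  0.         502.72899929 207.3789779 ]
 [  0.           0.           1.        ]] [-0.11965865  0.          0.          0.          0.        ] [ 0.7565604  -0.5631319   1.00907486]
side [[371.88514508   0.         319.51371404]
 [  0.         371.88514508 202.51739199]
 [  0.           0.           1.        ]] [1.26247127e-05 0.00000000e+00 0.00000000e+00 0.00000000e+00
 0.00000000e+00] [ 0.36577227 -0.64691385  0.67589374]
```

View pics/scene0.png

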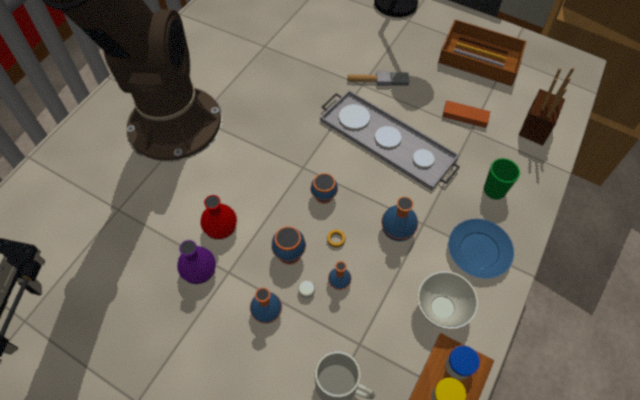

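View pics/side0.png

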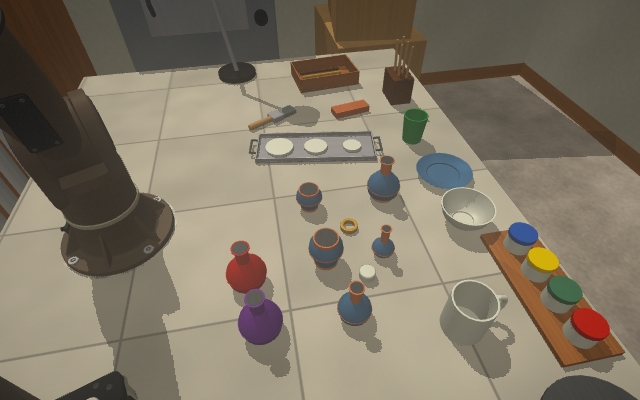

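Run:
```python
import cv2
def tile(n,boxes,k,out):
    im=cv2.imread(f"pics/{n}0.png")
    cv2.imwrite(out,cv2.vconcat([cv2.hconcat([cv2.resize(im[y:y+50,x:x+50],None,fx=k,fy=k,interpolation=cv2.INTER_CUBIC) for x,y in r]) for r in boxes]))
# rows: lips large, medium, small ; discs L M S
tile("scene",[[(380,185),(240,275),(317,250)],[(330,92),(363,112),(399,133)]],5,"pics/sc_crop.png")
tile("side",[[(362,145),(332,270),(361,215)],[(255,122),(291,121),(327,120)]],5,"pics/si_crop.png")
```

```text
(no output)
```

View pics/sc_crop.png

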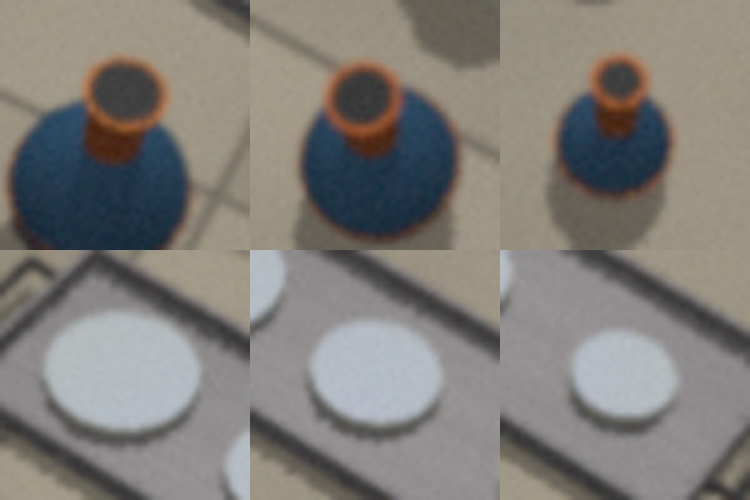

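View pics/si_crop.png

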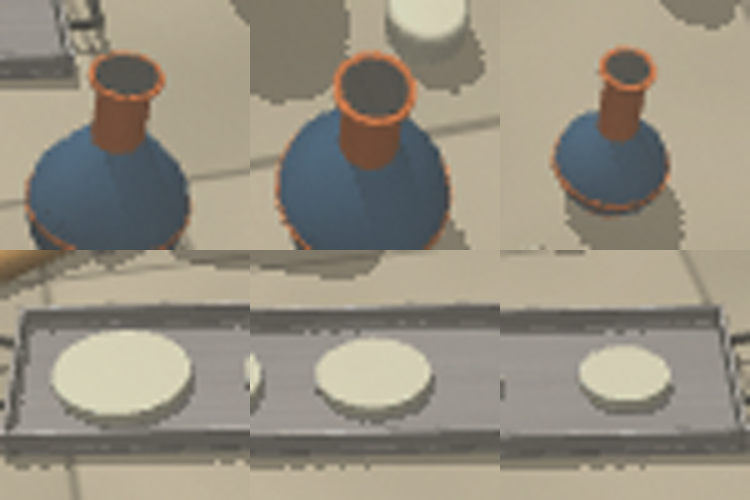

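Crops: lip centres, scene: L (404.6,203.4), M (262.4,294.6), S (340.6,265.6); side: L (387,160), M (356.4,287.4), S (386.1,228.4). Discs, left to right: large, medium, small.

```bash
cat > h.py <<'E'
import cv2,numpy as np
from cell import arm
from scipy.spatial.transform import Rotation as Ro
def cams():
    c={}
    for n in("scene","side"):
        d=arm.get_image(n);R=cv2.Rodrigues(np.array(d["rvec"]))[0];c[n]=(R,np.array(d["tvec"]).ravel(),np.array(d["intrinsics"]),np.array(d["distortion"]))
    return c
def ray(c,p):
    R,t,K,D=c;u=cv2.undistortPoints(np.array([[p]],float),K,D)[0,0]
    v=R.T@np.array([u[0],u[1],1]);return -R.T@t,v/np.linalg.norm(v)
def tri(rays):
    A=np.zeros((3,3));b=np.zeros(3)
    for o,v in rays: P=np.eye(3)-np.outer(v,v);A+=P;b+=P@o
    x=np.linalg.solve(A,b);return x,max(np.linalg.norm((np.eye(3)-np.outer(v,v))@(x-o)) for o,v in rays)
def to(target,yaw=None,z=None):
    "shift in tool axes to the target (tool assumed rigid)"
    s=arm.observe();R=Ro.from_rotvec(s["ee_rot"]).as_matrix()
    return R.T@(np.array(target)-s["position"])/0.4
E
python3 - <<'E'
from h import *
c=cams()
P=dict(L=((404.6,203.4),(387,160)),M=((262.4,294.6),(356.4,287.4)),S=((340.6,265.6),(386.1,228.4)),
dL=((354,115.8),(279,146.2)),dM=((387.8,136.2),(315.4,145.4)),dS=((423.5,157.6),(351.5,144.6)),
jlow=((323,181),(309,188)),jtall=((288,236),(326,239)),red=((212,203),(240,247)),pur=((188,246),(255,297)))
for k,(a,b) in P.items():
    x,e=tri([ray(c["scene"],a),ray(c["side"],b)]);print(k,x.round(4),round(e,4))
print(Ro.from_rotvec(arm.observe()["ee_rot"]).as_matrix().round(3))
E
```

```text
L [ 0.6465 -0.0017  0.1165] 0.0005
M [ 0.4918 -0.3115  0.0983] 0.0012
S [ 0.5912 -0.1782  0.0837] 0.0006
dL [0.4085 0.2419 0.013 ] 0.0003
dM [0.514  0.2246 0.0127] 0.0004
dS [0.6195 0.2094 0.0109] 0.0006
jlow [ 0.4563 -0.0094  0.0687] 0.0001
jtall [ 0.4633 -0.1714  0.0744] 0.002
red [ 0.2962 -0.1991  0.1197] 0.0025
pur [ 0.3146 -0.3064  0.1181] 0.0005
[[ 0.944  0.329 -0.   ]
 [ 0.329 -0.944  0.001]
 [-0.    -0.001 -1.   ]]
```

Run:
```python
from h import *
print(to([.4918,-.3115,.17]).round(4))
```

```text
[ 0.9055 -0.4222  0.141 ]
```

```bash
python3 -m creep '[[0.03,-0.014,0,0,0,0],[0.065,-0.03,0,0,0,0],[0.07,-0.033,0,0,0,0],[0.07,-0.033,0.01,0,0,0],[0.07,-0.033,0.01,0,0,0],[0.07,-0.033,0.01,0,0,0],[0.07,-0.033,0.01,0,0,0],[0.07,-0.033,0.01,0,0,0],[0.07,-0.033,0.015,0,0,0],[0.07,-0.033,0.015,0,0,0],[0.07,-0.033,0.015,0,0,0],[0.07,-0.033,0.015,0,0,0],[0.06,-0.028,0.015,0,0,0],[0.04,-0.018,0.01,0,0,0],[0.02,-0.01,0,0,0,0],[0,0,0,0,0,0],[0,0,0,0,0,0]]' -1 40
python3 - <<'E'
from h import *
print(to([.4918,-.3115,.063]).round(4))
cams()
d=arm.get_image("wrist");print(d["mount"]);cv2.imwrite("pics/w1.png",d["frame"][:,:,::-1])
E
```

```text
clock: 1.62
position: [0.4942, -0.3078, 0.1729]
ee_rot: [3.097, 0.524, -0.001]
force: [-0.8, -0.1, 0.7]
width: 1.001
gripper_force: 0.0
[-0.0087  0.0067  0.2749]
[[-1.36142469e-03 -9.52407625e-01 -3.04824313e-01  8.27796711e-02]
 [ 9.99998691e-01 -1.56316931e-03  4.17786449e-04  1.82472150e-04]
 [-8.74395012e-04 -3.04823345e-01  9.52408507e-01 -1.58558569e-01]
 [ 0.00000000e+00  0.00000000e+00  0.00000000e+00  1.00000000e+00]]
```

View pics/w1.png

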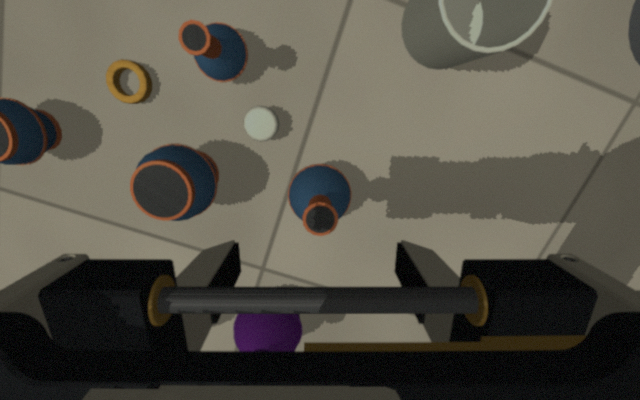

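Lip of the medium vase at (320,217) in the wrist view, between the fingers. Checking it against the triangulated position.

```bash
cat >> h.py <<'E'
def wproj(pts,uv=None,z=None):
    s=arm.observe();d=arm.get_image("wrist");T=np.eye(4);T[:3,:3]=Ro.from_rotvec(s["ee_rot"]).as_matrix();T[:3,3]=s["position"]
    W=T@np.array(d["mount"]);Wi=np.linalg.inv(W);K=np.array(d["intrinsics"]);D=np.array(d["distortion"])
    print("proj",cv2.projectPoints(np.array(pts,float),cv2.Rodrigues(Wi[:3,:3])[0],Wi[:3,3],K,D)[0].reshape(-1,2).round(1))
    if uv is not None:
        o,v=ray((Wi[:3,:3],Wi[:3,3],K,D),uv);print("world",(o+v*(z-o[2])/v[2]).round(4))
    return d["frame"]
E
python3 - <<'E'
from h import *
wproj([[.4918,-.3115,.1],[.5912,-.1782,.084]],(320.5,217.5),.1)
wproj([[.4918,-.3115,.1]],(195,38),.084)
E
```

```text
proj [[319.  217.2]
 [192.8  35.9]]
world [ 0.4919 -0.3128  0.1   ]
proj [[319.1 217.4]]
world [ 0.5905 -0.18    0.084 ]
```

```bash
python3 -m creep '[[-0.008,0.007,0,0,0,0],[0,0,0.02,0,0,0],[0,0,0.035,0,0,0],[0,0,0.05,0,0,0],[0,0,0.05,0,0,0],[0,0,0.05,0,0,0],[0,0,0.035,0,0,0],[0,0,0.02,0,0,0],[0,0,0.01,0,0,0],[0,0,0,0,0,0],[0,0,0,0,0,0]]'
python3 - <<'E'
from h import *
print(to([.4919,-.312,.063]).round(4))
E
```

```text
clock: 2.78
position: [0.4927, -0.3116, 0.0652]
ee_rot: [3.097, 0.523, 0.001]
force: [0.1, 0.8, 0.3]
width: 1.0
gripper_force: 0.0
[-0.0023  0.0002  0.0055]
```

Well aligned; close and lift.

```bash
python3 -m creep '[[-0.002,0,0.005,0,0,0],[0,0,0,0,0,0],[0,0,0,0,0,0],[0,0,0,0,0,0],[0,0,0,0,0,0],[0,0,0,0,0,0],[0,0,0,0,0,0],[0,0,0,0,0,0],[0,0,0,0,0,0],[0,0,0,0,0,0],[0,0,0,0,0,0],[0,0,0,0,0,0]]' 1 40
python3 -m creep '[[0,0,-0.01,0,0,0],[0,0,-0.02,0,0,0],[0,0,-0.04,0,0,0],[0,0,-0.05,0,0,0],[0,0,-0.06,0,0,0],[0,0,-0.06,0,0,0],[0,0,-0.06,0,0,0],[0,0,-0.04,0,0,0],[0,0,-0.02,0,0,0],[0,0,0,0,0,0],[0,0,0,0,0,0]]'
python3 - <<'E'
from h import *
print(to([.514,.2246,.21]).round(4))
E
```

```text
clock: 3.78
position: [0.4917, -0.3117, 0.0627]
ee_rot: [3.098, 0.523, 0.0]
force: [0.6, -0.3, -0.1]
width: 0.29
gripper_force: 40.0
clock: 4.7
position: [0.4914, -0.3115, 0.2065]
ee_rot: [3.098, 0.523, -0.0]
force: [-0.3, -0.0, -2.8]
width: 0.289
gripper_force: 40.0
[ 0.4935 -1.2473 -0.0087]
```

```bash
python3 -m creep '[[0.007,-0.018,0,0,0,0],[0.015,-0.038,0,0,0,0],[0.022,-0.056,0,0,0,0],[0.028,-0.07,0,0,0,0],[0.028,-0.07,0,0,0,0],[0.028,-0.07,0,0,0,0],[0.028,-0.07,0,0,0,0],[0.028,-0.07,0,0,0,0],[0.028,-0.07,0,0,0,0],[0.028,-0.07,0,0,0,0],[0.028,-0.07,0,0,0,0],[0.028,-0.07,0,0,0,0],[0.028,-0.07,0,0,0,0],[0.028,-0.07,0,0,0,0],[0.028,-0.07,0,0,0,0],[0.028,-0.07,0,0,0,0],[0.028,-0.07,0,0,0,0],[0.022,-0.056,0,0,0,0],[0.015,-0.038,0,0,0,0],[0.007,-0.018,0,0,0,0]]'
python3 -m creep '[[0.003,-0.01,0,0,0,0],[0,0,0,0,0,0],[0,0,0,0,0,0],[0,0,0,0,0,0]]'
python3 - <<'E'
from h import *
print(to([.514,.2246,.076]).round(4))
c=cams()
im=arm.get_image("side")["frame"][80:240,220:420,::-1];cv2.imwrite("pics/s2.png",cv2.resize(im,None,fx=3,fy=3))
f=wproj([[.514,.2246,.012],[.6195,.2094,.012],[.4085,.2419,.012]]);cv2.imwrite("pics/w2.png",f[:,:,::-1])
E
```

```text
clock: 6.37
position: [0.5131, 0.2097, 0.2054]
ee_rot: [-3.096, -0.529, 0.004]
force: [-0.1, 0.3, -2.4]
width: 0.285
gripper_force: 40.0
clock: 6.7
position: [0.5147, 0.2088, 0.2065]
ee_rot: [3.097, 0.52, -0.001]
force: [0.6, -0.7, -2.4]
width: 0.291
gripper_force: 40.0
[ 0.0114 -0.0381  0.3261]
proj [[305.  177.5]
 [347.7  94.2]
 [267.  248.2]]
```

View pics/s2.png

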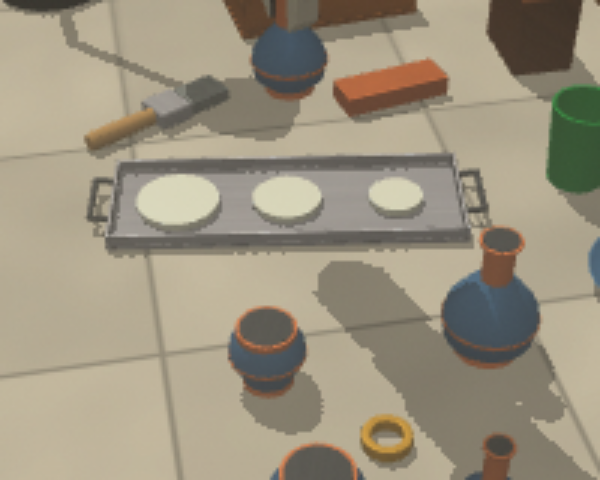

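View pics/w2.png

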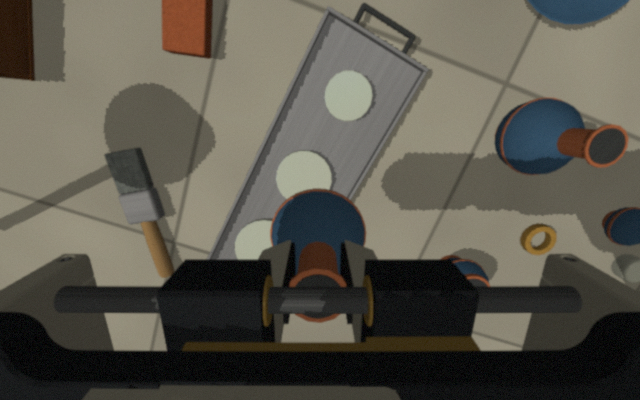

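Disc centres agree with the projection (304,177), (348,95); the vase hangs upright. Move over the disc and lower.

```bash
python3 -m creep '[[0.003,-0.01,0,0,0,0],[0.005,-0.018,0,0,0,0],[0.003,-0.01,0,0,0,0],[0,0,0.02,0,0,0],[0,0,0.04,0,0,0],[0,0,0.05,0,0,0],[0,0,0.05,0,0,0],[0,0,0.05,0,0,0],[0,0,0.04,0,0,0],[0,0,0.025,0,0,0],[0,0,0.01,0,0,0],[0,0,0,0,0,0],[0,0,0,0,0,0],[0,0,0,0,0,0]]'
python3 - <<'E'
from h import *
print(to([.514,.2246,.075]).round(4))
E
```

```text
clock: 8.07
position: [0.5144, 0.2268, 0.0937]
ee_rot: [-3.097, -0.523, -0.003]
force: [-0.5, 0.3, -2.3]
width: 0.287
gripper_force: 40.0
[-0.0029  0.0048  0.0467]
```

```bash
python3 -m creep '[[-0.002,0.004,0.01,0,0,0],[0,0,0.01,0,0,0],[0,0,0.01,0,0,0],[0,0,0.008,0,0,0],[0,0,0.005,0,0,0],[0,0,0.0025,0,0,0],[0,0,0,0,0,0],[0,0,0,0,0,0]]'
python3 - <<'E'
from h import *
print(to([.514,.2246,.075]).round(4))
E
```

```text
clock: 8.73
position: [0.5138, 0.2246, 0.0747]
ee_rot: [-3.098, -0.523, -0.001]
force: [-0.9, -0.1, 1.8]
width: 0.29
gripper_force: 40.0
[ 0.0005  0.0003 -0.0006]
```

```bash
python3 -m creep '[[0,0,0,0,0,0],[0,0,0,0,0,0],[0,0,0,0,0,0],[0,0,0,0,0,0],[0,0,0,0,0,0],[0,0,0,0,0,0],[0,0,0,0,0,0],[0,0,0,0,0,0],[0,0,-0.02,0,0,0],[0,0,-0.04,0,0,0],[0,0,-0.06,0,0,0],[0,0,-0.06,0,0,0],[0,0,-0.06,0,0,0],[0,0,-0.04,0,0,0],[0,0,-0.02,0,0,0],[0,0,0,0,0,0]]' -1
python3 - <<'E'
from h import *
print(to([.591,-.179,.195]).round(4))
E
```

```text
clock: 10.07
position: [0.5145, 0.2251, 0.1967]
ee_rot: [-3.097, -0.523, -0.005]
force: [-0.5, 0.7, 0.6]
width: 1.0
gripper_force: 0.0
[-0.1511  1.0171  0.0034]
```

```bash
python3 -m creep '[[-0.004,0.03,0,0,0,0],[-0.008,0.055,0,0,0,0],[-0.012,0.08,0,0,0,0],[-0.012,0.08,0,0,0,0],[-0.012,0.08,0,0,0,0],[-0.012,0.08,0,0,0,0],[-0.012,0.08,0,0,0,0],[-0.012,0.08,0,0,0,0],[-0.012,0.08,0,0,0,0],[-0.012,0.08,0,0,0,0],[-0.012,0.08,0,0,0,0],[-0.012,0.08,0,0,0,0],[-0.012,0.08,0,0,0,0],[-0.007,0.05,0,0,0,0],[-0.005,0.03,0,0,0,0],[0,0,0,0,0,0],[0,0,0,0,0,0]]'
python3 - <<'E'
from h import *
print(to([.591,-.179,.047]).round(4))
cams()
f=wproj([[.591,-.179,.084]]);cv2.imwrite("pics/w3.png",f[:,:,::-1])
E
```

```text
clock: 11.48
position: [0.5912, -0.1904, 0.1934]
ee_rot: [-3.097, -0.522, 0.003]
force: [-0.0, 1.2, -0.3]
width: 1.001
gripper_force: 0.0
[ 0.0095 -0.0264  0.366 ]
proj [[307.5 198.9]]
```

View pics/w3.png

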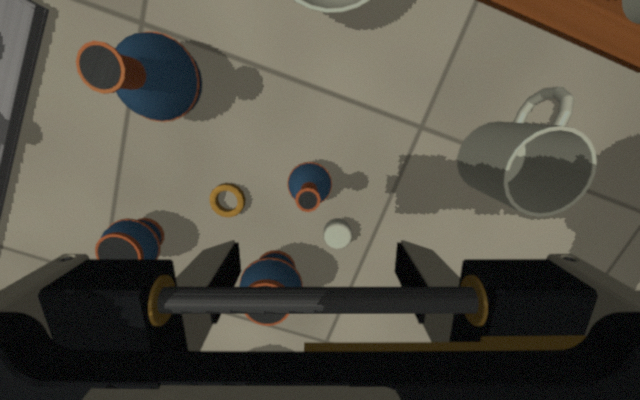

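Lip at (308,199.5), as predicted. Descend.

```bash
python3 -m creep '[[0.005,-0.014,0.01,0,0,0],[0.004,-0.012,0.03,0,0,0],[0,0,0.05,0,0,0],[0,0,0.06,0,0,0],[0,0,0.06,0,0,0],[0,0,0.055,0,0,0],[0,0,0.04,0,0,0],[0,0,0.02,0,0,0],[0,0,0.01,0,0,0],[0,0,0,0,0,0],[0,0,0,0,0,0],[0,0,0,0,0,0]]'
python3 - <<'E'
from h import *
print(to([.591,-.179,.047]).round(4))
E
```

```text
clock: 12.63
position: [0.5928, -0.1797, 0.0617]
ee_rot: [3.097, 0.523, 0.003]
force: [0.3, 0.1, 0.7]
width: 1.001
gripper_force: 0.0
[-0.0037 -0.0031  0.0369]
```

```bash
python3 -m creep '[[-0.003,-0.003,0.01,0,0,0],[0,0,0.012,0,0,0],[0,0,0.01,0,0,0],[0,0,0.004,0,0,0],[0,0,0,0,0,0],[0,0,0,0,0,0]]'
python3 -m creep '[[0,0,0,0,0,0],[0,0,0,0,0,0],[0,0,0,0,0,0],[0,0,0,0,0,0],[0,0,0,0,0,0],[0,0,0,0,0,0],[0,0,0,0,0,0],[0,0,0,0,0,0],[0,0,0,0,0,0],[0,0,0,0,0,0],[0,0,0,0,0,0],[0,0,0,0,0,0]]' 1 40
python3 -m creep '[[0,0,-0.01,0,0,0],[0,0,-0.02,0,0,0],[0,0,-0.04,0,0,0],[0,0,-0.06,0,0,0],[0,0,-0.06,0,0,0],[0,0,-0.06,0,0,0],[0,0,-0.06,0,0,0],[0,0,-0.05,0,0,0],[0,0,-0.03,0,0,0],[0,0,0,0,0,0],[0,0,0,0,0,0]]'
python3 - <<'E'
from h import *
print(to([.6195,.2094,.2]).round(4))
E
```

```text
clock: 13.13
position: [0.5903, -0.179, 0.0459]
ee_rot: [-3.098, -0.523, 0.001]
force: [0.5, -0.1, 1.0]
width: 0.999
gripper_force: 0.0
clock: 14.13
position: [0.5904, -0.179, 0.0461]
ee_rot: [3.098, 0.523, 0.0]
force: [0.7, -0.1, 0.3]
width: 0.227
gripper_force: 40.0
clock: 15.05
position: [0.5906, -0.179, 0.2029]
ee_rot: [3.097, 0.523, 0.002]
force: [-0.4, -0.2, -1.7]
width: 0.222
gripper_force: 40.0
[ 0.3872 -0.8935  0.0069]
```

```bash
python3 -m creep '[[0.008,-0.018,0,0,0,0],[0.016,-0.037,0,0,0,0],[0.025,-0.058,0,0,0,0],[0.03,-0.069,0,0,0,0],[0.03,-0.069,0,0,0,0],[0.03,-0.069,0,0,0,0],[0.03,-0.069,0,0,0,0],[0.03,-0.069,0,0,0,0],[0.03,-0.069,0,0,0,0],[0.03,-0.069,0,0,0,0],[0.03,-0.069,0,0,0,0],[0.03,-0.069,0,0,0,0],[0.025,-0.058,0,0,0,0],[0.016,-0.037,0,0,0,0],[0.01,-0.024,0,0,0,0],[0.008,-0.018,0,0,0,0],[0.004,-0.01,0,0,0,0],[0,0,0,0,0,0],[0,0,0,0,0,0],[0,0,0,0,0,0]]'
python3 - <<'E'
from h import *
print(to([.6195,.2094,.0585]).round(4))
E
```

```text
clock: 16.72
position: [0.6193, 0.2023, 0.2021]
ee_rot: [3.097, 0.52, 0.0]
force: [0.1, -0.4, -1.9]
width: 0.223
gripper_force: 40.0
[ 0.0063 -0.017   0.3591]
```

```bash
python3 -m creep '[[0.003,-0.008,0,0,0,0],[0.003,-0.007,0.02,0,0,0],[0,0,0.04,0,0,0],[0,0,0.06,0,0,0],[0,0,0.06,0,0,0],[0,0,0.06,0,0,0],[0,0,0.04,0,0,0],[0,0,0.02,0,0,0],[0,0,0.01,0,0,0],[0,0,0,0,0,0],[0,0,0,0,0,0],[0,0,0,0,0,0]]'
python3 - <<'E'
from h import *
print(to([.6195,.2094,.0585]).round(4))
E
```

```text
clock: 17.72
position: [0.6201, 0.2109, 0.0794]
ee_rot: [-3.097, -0.523, -0.003]
force: [-1.3, 0.5, -1.2]
width: 0.223
gripper_force: 40.0
[-0.0027  0.0031  0.0522]
```

```bash
python3 -m creep '[[-0.002,0.002,0.012,0,0,0],[0,0,0.012,0,0,0],[0,0,0.01,0,0,0],[0,0,0.008,0,0,0],[0,0,0.005,0,0,0],[0,0,0.003,0,0,0],[0,0,0,0,0,0],[0,0,0,0,0,0]]'
python3 - <<'E'
from h import *
print(to([.6195,.2094,.058]).round(4))
E
```

```text
clock: 18.38
position: [0.6188, 0.2095, 0.0582]
ee_rot: [3.098, 0.523, 0.0]
force: [0.3, -0.8, 0.5]
width: 0.224
gripper_force: 40.0
[0.0015 0.0007 0.0005]
```

```bash
python3 -m creep '[[0,0,0.001,0,0,0],[0,0,0,0,0,0]]'
python3 -m creep '[[0,0,0,0,0,0],[0,0,0,0,0,0],[0,0,0,0,0,0],[0,0,0,0,0,0],[0,0,0,0,0,0],[0,0,0,0,0,0],[0,0,0,0,0,0],[0,0,0,0,0,0],[0,0,-0.02,0,0,0],[0,0,-0.04,0,0,0],[0,0,-0.06,0,0,0],[0,0,-0.06,0,0,0],[0,0,-0.06,0,0,0],[0,0,-0.06,0,0,0],[0,0,-0.04,0,0,0],[0,0,-0.02,0,0,0],[0,0,0,0,0,0]]' -1
python3 - <<'E'
from h import *
print(to([.6465,-.0017,.21]).round(4))
E
```

```text
clock: 18.55
position: [0.6191, 0.2096, 0.0581]
ee_rot: [-3.098, -0.523, -0.001]
force: [-1.0, -0.9, 3.7]
width: 0.222
gripper_force: 40.0
clock: 19.97
position: [0.6197, 0.21, 0.2042]
ee_rot: [-3.097, -0.523, -0.006]
force: [-0.0, 0.5, -0.3]
width: 0.998
gripper_force: 0.0
[-0.1106  0.5219 -0.015 ]
```

```bash
python3 -m creep '[[-0.006,0.03,-0.005,0,0,0],[-0.012,0.055,-0.005,0,0,0],[-0.015,0.07,-0.005,0,0,0],[-0.015,0.07,0,0,0,0],[-0.015,0.07,0,0,0,0],[-0.015,0.07,0,0,0,0],[-0.012,0.055,0,0,0,0],[-0.009,0.045,0,0,0,0],[-0.006,0.03,0,0,0,0],[-0.005,0.02,0,0,0,0],[0,0.007,0,0,0,0],[0,0,0,0,0,0],[0,0,0,0,0,0]]'
python3 - <<'E'
from h import *
print(to([.6465,-.0017,.079]).round(4))
cams()
f=wproj([[.6465,-.0017,.116]]);cv2.imwrite("pics/w4.png",f[:,:,::-1])
d=arm.get_image("scene")["frame"][80:210,310:480,::-1];cv2.imwrite("pics/s4.png",cv2.resize(d,None,fx=4,fy=4))
E
```

```text
clock: 21.05
position: [0.6456, -0.0008, 0.2075]
ee_rot: [-3.096, -0.525, 0.0]
force: [-0.7, 0.4, -0.1]
width: 0.999
gripper_force: 0.0
[0.0015 0.0031 0.3212]
proj [[318.8 207.1]]
```

View pics/w4.png

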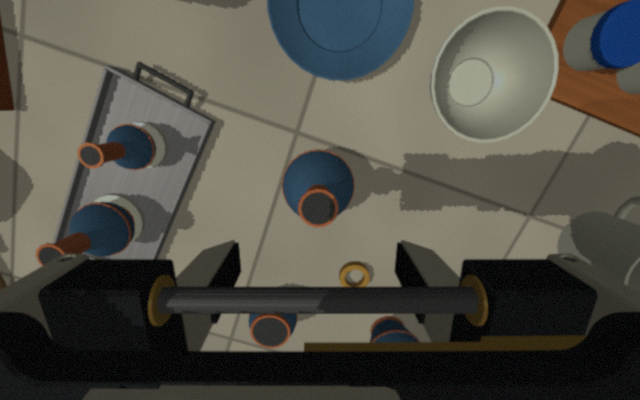

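Large lip at (318.5,208), matching the prediction; both placed vases stand on their discs at upper left. Descend 0.32 and grip.

```bash
python3 -m creep '[[0.001,0.003,0.02,0,0,0],[0,0,0.04,0,0,0],[0,0,0.06,0,0,0],[0,0,0.06,0,0,0],[0,0,0.05,0,0,0],[0,0,0.04,0,0,0],[0,0,0.02,0,0,0],[0,0,0.01,0,0,0],[0,0,0,0,0,0],[0,0,0,0,0,0]]'
python3 - <<'E'
from h import *
print(to([.6465,-.0017,.079]).round(4))
E
```

```text
clock: 22.08
position: [0.6471, -0.003, 0.0884]
ee_rot: [3.098, 0.523, 0.002]
force: [-0.2, 0.4, 0.5]
width: 1.0
gripper_force: 0.0
[-0.0003 -0.0037  0.0235]
```

```bash
python3 -m creep '[[0,-0.003,0.01,0,0,0],[0,0,0.008,0,0,0],[0,0,0.005,0,0,0],[0,0,0,0,0,0],[0,0,0,0,0,0]]'
python3 -m creep '[[0,0,0,0,0,0],[0,0,0,0,0,0],[0,0,0,0,0,0],[0,0,0,0,0,0],[0,0,0,0,0,0],[0,0,0,0,0,0],[0,0,0,0,0,0],[0,0,0,0,0,0],[0,0,0,0,0,0],[0,0,0,0,0,0],[0,0,0,0,0,0],[0,0,0,0,0,0]]' 1 45
python3 -m creep '[[0,0,-0.01,0,0,0],[0,0,-0.02,0,0,0],[0,0,-0.04,0,0,0],[0,0,-0.06,0,0,0],[0,0,-0.06,0,0,0],[0,0,-0.06,0,0,0],[0,0,-0.06,0,0,0],[0,0,-0.05,0,0,0],[0,0,-0.03,0,0,0],[0,0,0,0,0,0],[0,0,0,0,0,0]]'
python3 - <<'E'
from h import *
print(to([.4085,.2419,.235]).round(4))
E
```

```text
clock: 22.5
position: [0.6461, -0.0021, 0.0785]
ee_rot: [3.098, 0.523, -0.0]
force: [1.4, 0.4, 0.3]
width: 0.999
gripper_force: 0.0
clock: 23.5
position: [0.6461, -0.0019, 0.0785]
ee_rot: [-3.098, -0.523, 0.0]
force: [-0.6, -0.2, -0.5]
width: 0.355
gripper_force: 45.0
clock: 24.42
position: [0.6462, -0.0021, 0.2345]
ee_rot: [3.098, 0.523, 0.001]
force: [0.4, 0.3, -4.3]
width: 0.353
gripper_force: 45.0
[-0.3608 -0.7714 -0.0016]
```

```bash
python3 -m creep '[[-0.008,-0.017,0,0,0,0],[-0.016,-0.034,0,0,0,0],[-0.024,-0.051,0,0,0,0],[-0.028,-0.06,0,0,0,0],[-0.028,-0.06,0,0,0,0],[-0.028,-0.06,0,0,0,0],[-0.028,-0.06,0,0,0,0],[-0.028,-0.06,0,0,0,0],[-0.028,-0.06,0,0,0,0],[-0.028,-0.06,0,0,0,0],[-0.028,-0.06,0,0,0,0],[-0.028,-0.06,0,0,0,0],[-0.024,-0.051,0,0,0,0],[-0.016,-0.034,0,0,0,0],[-0.012,-0.026,0,0,0,0],[-0.006,-0.012,0,0,0,0],[-0.003,-0.006,0,0,0,0],[0,0,0,0,0,0],[0,0,0,0,0,0],[0,0,0,0,0,0]]'
python3 - <<'E'
from h import *
print(to([.4085,.2419,.0905]).round(4))
E
```

```text
clock: 26.08
position: [0.4092, 0.2409, 0.2343]
ee_rot: [3.098, 0.521, -0.0]
force: [-0.8, 0.5, -4.1]
width: 0.349
gripper_force: 45.0
[-0.0007 -0.003   0.3596]
```

```bash
python3 -m creep '[[0,-0.003,0.02,0,0,0],[0,0,0.04,0,0,0],[0,0,0.06,0,0,0],[0,0,0.06,0,0,0],[0,0,0.06,0,0,0],[0,0,0.04,0,0,0],[0,0,0.02,0,0,0],[0,0,0.01,0,0,0],[0,0,0,0,0,0],[0,0,0,0,0,0],[0,0,0,0,0,0]]'
python3 - <<'E'
from h import *
print(to([.4085,.2419,.0905]).round(4))
E
```

```text
clock: 27.0
position: [0.4088, 0.2434, 0.1115]
ee_rot: [-3.097, -0.523, -0.003]
force: [0.2, -0.5, -2.6]
width: 0.351
gripper_force: 45.0
[-0.002   0.0034  0.0524]
```

```bash
python3 -m creep '[[-0.002,0.002,0.012,0,0,0],[0,0,0.012,0,0,0],[0,0,0.01,0,0,0],[0,0,0.008,0,0,0],[0,0,0.005,0,0,0],[0,0,0.004,0,0,0],[0,0,0,0,0,0],[0,0,0,0,0,0]]'
python3 - <<'E'
from h import *
print(to([.4085,.2419,.0905]).round(4))
E
```

```text
clock: 27.67
position: [0.4078, 0.2423, 0.0904]
ee_rot: [-3.097, -0.524, -0.001]
force: [-1.0, 0.3, 2.1]
width: 0.353
gripper_force: 45.0
[ 0.0014  0.0014 -0.0003]
```

Contact with the disc (force turned from −4 to +2 N). Release and rise.

```bash
python3 -m creep '[[0,0,0,0,0,0],[0,0,0,0,0,0],[0,0,0,0,0,0],[0,0,0,0,0,0],[0,0,0,0,0,0],[0,0,0,0,0,0],[0,0,0,0,0,0],[0,0,0,0,0,0],[0,0,-0.02,0,0,0],[0,0,-0.04,0,0,0],[0,0,-0.06,0,0,0],[0,0,-0.06,0,0,0],[0,0,-0.06,0,0,0],[0,0,-0.06,0,0,0],[0,0,-0.04,0,0,0],[0,0,-0.02,0,0,0],[0,0,0,0,0,0],[0,0,0,0,0,0]]' -1
python3 - <<'E'
from h import *
for n,(y,x) in dict(side=(90,240),scene=(70,310)).items():
    d=arm.get_image(n)["frame"][y:y+150,x:x+180,::-1];cv2.imwrite(f"pics/f_{n}.png",cv2.resize(d,None,fx=4,fy=4,interpolation=cv2.INTER_CUBIC))
E
```

```text
clock: 29.17
position: [0.4075, 0.2417, 0.2339]
ee_rot: [3.098, 0.523, 0.0]
force: [-0.5, -0.9, -0.0]
width: 1.0
gripper_force: 0.0
```

View pics/f_side.png

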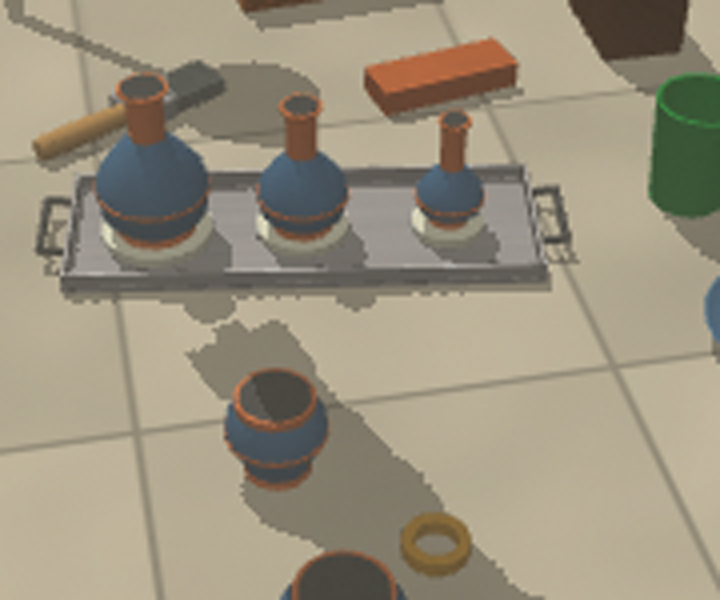

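View pics/f_scene.png

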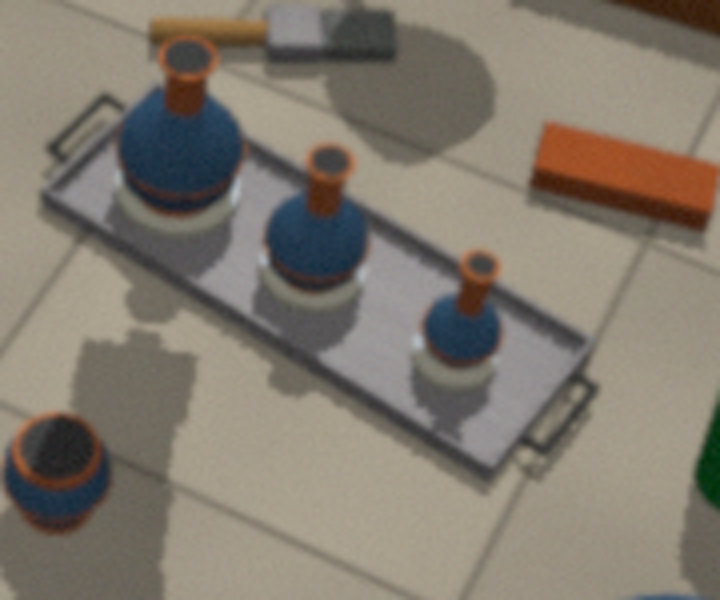

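Run:
```python
from h import *
c=cams()
for k,a,b in(("L",(356.9,84.1),(275.4,111.4)),("M",(392.1,110.1),(314.4,116.1)),("S",(429.6,136.1),(353.4,119.6))):
    print(k,tri([ray(c["scene"],a),ray(c["side"],b)])[0].round(4))
```

```text
L [0.409  0.2405 0.1302]
M [0.513  0.2228 0.1129]
S [0.6194 0.2062 0.0987]
```

All three lips are within about 3 mm of their disc centres at the expected heights (128, 112 and 96 mm), and the arm is clear of everything.

```bash
python3 -c "
from cell import arm
print(arm.sign_off())"
```

```text
the job is handed in; nothing more can be done
None
```

I handed in the job after about 29 s of the 90 s: all three vases stand on the discs of their sizes, about 3 mm or less from centre by camera; the jars were never touched, and the judge's verdict was not shown.

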